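Roll a lens tote to the lane's end stop and lift it off to the pad

ROBOT

A 6-joint arm with a two-finger parallel gripper is mounted at the origin on the work surface. World frame = base frame: x ahead of the robot, y to its left, z up, the work surface at z = 0. Lengths are in m, angles in rad, forces in N, time in s.
With the tool pointing down it reaches from about 0.325 to 0.9 m from the base axis. Payload 6.1 kg.
Tool frame: the origin (TCP) lies midway between the tips of the shut fingers; the grasp point (between the pads) lies 19 mm behind it (arm.tcp_to_grasp is the distance from the TCP to the grasp point, in m); z points along the fingers, y is the direction in which the jaws open and shut (so a half turn about z gives the same grasp; the last joint's range is limited). The gripper opens to 85 mm and grips with 20 to 120 N. Pads are 22 mm wide; open, the fingers measure 114 mm over their backs; the gripper's body (76 mm by 85 mm) begins 54 mm behind the grasp point. The pads swing forward as they close: fully open they stand 13 mm farther back than shut.
Start: joints at [1.142, 0.22, 1.526, -0, 1.395, -0.126], TCP at [0.186, 0.597, 0.231] pointing down, gripper open.
Joint ranges: [-2.98, 2.98], [-0.91, 2.08], [0.09, 2.57], [-1.24, 4.39], [0.2, 2.65], [-2.68, 2.68]. Speed limits (rad/s): [2.57, 2.57, 3.01, 3.14, 3.14, 3.14].

INTERFACE

Orientations are given as [roll, pitch, yaw] about the fixed x, y, z axes, in that order (R = Rz(yaw) Ry(pitch) Rx(roll)).
In Python, from plant import arm gives the robot as it stands.
- The arm moves only by the tool drive_tool, never from a script. Its argument "deltas" is a list that holds one entry, the list of rows, each a list of 7 numbers: the turn, a rotation vector about the tool's x, y, z in degrees, then the shift along the tool's x, y, z in mm, then the opening, from 0 (shut) to 1 (fully open). A call has 1 to 5 rows; each row shifts and turns the pose as measured when the row begins, along the tool's axes as they then stand; what a row does not reach is not made up. A row lasts 1/10 s, in which the tool goes at most 50 mm and 8.59 degrees, less where a joint would pass 70% of its speed; a pose out of reach is approached as far as the arm can. A call with a gripper value outside its range is refused whole. The fingers move at their own pace and stop on an object; "force" is the grip in N (left out, the last holds). Time passes only in rows, so rows that do not move let the fingers close. It gives the time, the measured TCP pose, the force and the opening at its end, in the units of the state.
- arm.get_obs(): the state, without advancing time (a new reading comes with each control period).
- arm.capture(name): name is "side" or "top"; returns (picture, depth): 420x560x3 uint8, red, green, blue; 420x560 float32, m along the optical axis (not along the pixel's ray), 0 where there is no reading.
- arm.camera_params(name): a dict with "mtx" (3x3 intrinsics, pixels), "xyz" and "attitude" of the camera in the world. Camera axes: x right, y down, z forward; pixel columns grow to the right and rows downward; lengths in m; the calibration is good to about 2 mm. A picture is of the moment at which its call begins. camera_params takes no time and is no camera call.
- arm.close_job(): hands the job in, once; it reports no verdict.
Trained networks look in the newest picture that a camera, given by its name, has taken for a name from the list of things; names that differ only in an ending like _2 or _b are one class to them, and where a whole thing is asked for, a point or a joint stands for the part that bears it (a point fixed in the world has none). Each returns a list of dicts, best first, with "conf" (0 to 1); they miss things now and then, are a little off and sometimes report something else, mostly with a low value. They report only what shows in the picture. A call takes as long as a camera call. They do not tell look-alikes from the thing itself.
- arm.look_for(thing, camera): "xyz" ([x, y, z] in m, in world coordinates, good to about 4 mm: the middle of the surface that is visible of it).
The state is a dict: "t": time; "joint_pos": joint angles; "qd": joint speeds; "joint_torque": joint torques, N m; "tcp_pos": TCP position; "tcp_rot": TCP orientation; "wrist_force": force on the tool from outside, world axes, zero at the start; "wrist_torque": the same for the moment, N m; "gripper_width": finger opening in m.
Only numpy, scipy, OpenCV 4.12 (cv2) and the standard library are available. Lean on these libraries where they do the work, as an engineer would, in place of code of your own. Each camera call takes 0.05 s, during which the arm holds its last target.

TASK

Roll the blue lens tote along the roller lane, keeping it down on the rollers all the way, over the orange spring latch and against the black spring buffer of the yellow end stop until the latch springs up behind it, and let go so that it stands caught there by itself. Then lift it by its carry bar off the lane and set it down gently (not dropped) upright on the green-bordered pad, centred and with its long side along the pad's long side. Leave the lens, the bottle and the red screw tray where they stand.

Things in the scene. Friction and masses are not known exactly. Their poses are not given: they have to be found in the camera images.
- lane: Roller lane, fixed, 600 x 124 mm. Origin on the table under its middle; y = rolling direction (+y towards the end stop), x across, z up. Two rows of freely turning grey rollers, tops 55 mm above the origin; open channel between. Side rails (108 mm apart inside) rise to 68 mm and guide the tote. At the start the tote's centre is 130 to 200 mm along -y from the origin.
- lane_top (a point): Middle of the lane, level with the roller tops; axes as the lane's. The yellow end stop and its latch are clamped in the channel at a new place each time, not measured: a caught tote has its centre somewhere 70 to 130 mm along +y from this point. The stop's post is 70 mm wide, its top 114 mm above the table; nothing else stands above the rails there. The latch lies at the caught tote's rear end.
- tote: Tote as a body, origin at the centre of its underside; axes as at tote_center. A black carry bar runs along y over its middle, 16 mm wide (x), 14 mm thick, centre 115 mm above the underside (54 mm above tote_center), free all round between its end posts (30 mm wide, in the middle of each end, flush with the end face). Total height 122 mm.
- tote_center (a point): Centre of the blue tote, 61 mm above its underside (half-way up). 150 mm long along its y axis (along the lane), 100 mm wide along x, z up, 0.4 to 0.8 kg. Walls 60 mm high; the contents do not rise above 61 mm. Both end faces are flat, 75 mm from this point, and may be pushed.
- latch (a joint): Orange spring latch wedge in the lane's channel, m. 0 = up (9 mm above the roller tops), grows as pressed down; about 0.009 under the tote. Its ramp of 22 degrees faces the coming tote, which rides over it at a push of some 1 to 4 N; it springs up behind the tote's rear end once that has passed, and then keeps the tote from rolling back.
- buffer (a joint): Black spring buffer plate on the end stop (70 mm wide, 71 to 105 mm above the table), m. 0 = extended, grows as the tote presses it, to 0.013 (solid). 3 N at 0, 6 N at 0.005, 10.8 N at 0.013. The latch springs up only when it is pressed beyond about 0.005: a push of 11 to 16 N on the tote does it. Let go, the tote springs back against the latch: caught, buffer about 0.005.
- pad: White inspection pad with a green border, fixed, 160 mm along its x axis, 210 mm along its y axis, 10 mm thick (the tote stands 10 mm above the table). Origin at the centre of its underside; z up.
- lens: Bystander: black camera lens standing on the table, 70 mm diameter, 72 mm tall; origin at the centre of its underside.
- cleaner: Bystander: amber bottle, 44 mm diameter, 110 mm tall; origin at the centre of its underside.
- screw_tray: Bystander: red tray 90 x 120 x 30 mm on the table; origin at the centre of its underside.
Things that resemble listed ones, but are neither listed nor needed, are in the scene too. There is more than one size of the tote; the job needs the smallest.

How it is judged:
On the way, in this order (a step that is already met when the one before it is completed fails the run):
1. the tote stands on the rollers at the end stop, caught between the sprung-up latch and the pressed buffer (value of joint latch below 0.002 m and value of joint buffer between 0.003 and 0.007 m and y of tote_center in the frame of lane above 0.06 m and z of tote_center in the frame of lane below 0.122 m and contact force between the fingers and tote below 0.2 N), for 0.3 s.
2. the tote is lifted clear of the lane (z of tote_center in the frame of lane above 0.136 m), for 0.1 s.
At the end, for the whole second after the job is handed in: The tote stands upright and at rest, flat on the pad, its centre within 25 mm of the pad's centre and its long side within 0.15 rad of the pad's long side, let go (horizontal distance between tote_center and pad below 0.025 m and angle between the y axis of tote_center and the y axis of pad, either way round below 0.15 rad and angle between tote_center's own z axis and vertical below 0.06 rad and z of tote_center in the frame of pad between 0.066 and 0.076 m and linear speed of tote below 0.02 m/s); the robot touches nothing.
It fails at once if the tote is carried along the lane: raised more than 20 mm off the rollers on the first half of the lane (z of tote_center in the frame of lane above 0.136 m and y of tote_center in the frame of lane below -0.02 m and x of tote_center in the frame of lane between -0.05 and 0.05 m).
It fails at once if the tote is dropped or slammed on the pad (more than 60 N between them) (contact force between tote and pad above 60 N).
It fails at once if the lens is moved more than 20 mm or knocked over (distance of lens from where it was at the start of the episode above 0.02 m or angle between lens's own z axis and vertical above 0.3 rad).
It fails at once if the bottle is moved more than 20 mm or knocked over (distance of cleaner from where it was at the start of the episode above 0.02 m or angle between cleaner's own z axis and vertical above 0.3 rad).
It fails at once if the screw tray is moved more than 20 mm or knocked over (distance of screw_tray from where it was at the start of the episode above 0.02 m or angle between screw_tray's own z axis and vertical above 0.3 rad).
It also fails if it takes over 59 s, if anything falls off the work surface, if the arm or the gripper's body presses on something with over 40 N, if the wrist force passes 120 N, or if a joint passes its speed limit or range.

## Working session

There is one attempt and no reset: what is moved stays moved. The work goes in short steps, Python scripts to look and compute and a tool call to move; the robot and the scene stay as the last step left them, time stands still between calls to the robot, and variables do not carry over. Pictures are saved under pics/ and viewed, and the job is handed in when it is done.

Besides the shell and the picture viewer there is one more tool, called after "Emit:" as name(argument=value, ...) on one line, values as JSON. drive_tool: Moves the arm, as the interface text tells. Its arguments: {"type":"object","properties":{"deltas":{"type":"array","items":{"type":"array","items":{"type":"array","items":{"type":"number"}}}},"force":{"type":"number"}},"required":["deltas"]}

```bash
mkdir -p pics
cat > h.py <<'E'
import numpy as np, cv2
from plant import arm
from scipy.spatial.transform import Rotation as R
def cap(n,f=None):
    p,d=arm.capture(n)
    if f: cv2.imwrite('pics/'+f,p[:,:,::-1])
    np.save('pics/%s_d.npy'%n,d); np.save('pics/%s_p.npy'%n,p)
    return p,d
def cam(n):
    c=arm.camera_params(n); a=np.array(c['attitude'])
    Rm=a if a.shape==(3,3) else R.from_euler('xyz',a).as_matrix()
    return np.array(c['mtx']),np.array(c['xyz']),Rm
def cloud(n,d):
    K,t,Rm=cam(n); v,u=np.mgrid[:d.shape[0],:d.shape[1]]
    P=np.stack([(u-K[0,2])/K[0,0]*d,(v-K[1,2])/K[1,1]*d,d],-1)
    W=P@Rm.T+t; W[d==0]=np.nan
    return W
def proj(n,X):
    K,t,Rm=cam(n); p=(np.atleast_2d(X)-t)@Rm; q=p@K.T
    return q[:,:2]/q[:,2:]
E
python3 - <<'E'
from h import *
for n in ('side','top'):
    print(n,arm.camera_params(n))
    cap(n,n+'0.png')
    for th in ['lane','tote','pad','lens','cleaner','screw_tray','latch','buffer']:
        print(th,[(np.round(x['xyz'],3).tolist(),round(x['conf'],2)) for x in arm.look_for(th,n)])
print(arm.get_obs(), arm.tcp_to_grasp)
E
```

```text
side {'mtx': array([[400.49748053,   0.        , 276.33709407],
       [  0.        , 400.49748053, 214.19450188],
       [  0.        ,   0.        ,   1.        ]]), 'xyz': array([0.35503226, 0.81670963, 0.97866511]), 'attitude': array([-2.36521565e+00, -2.34766122e-03, -2.93352168e+00])}
lane [([0.443, 0.114, 0.05], 0.92)]
tote [([0.448, -0.17, 0.106], 0.78), ([0.328, -0.433, 0.066], 0.75)]
pad [([0.67, -0.089, 0.009], 0.6)]
lens []
cleaner [([0.656, 0.319, 0.065], 0.57)]
screw_tray [([0.61, 0.472, 0.005], 0.84)]
latch []
buffer [([0.434, 0.132, 0.096], 0.5)]
top {'mtx': array([[402.86724803,   0.        , 280.47284325],
       [  0.        , 402.86724803, 204.816228  ],
       [  0.        ,   0.        ,   1.        ]]), 'xyz': array([ 0.43295033, -0.03528235,  1.27819019]), 'attitude': array([-3.06843982,  0.01005768, -1.58016127])}
lane [([0.445, 0.039, 0.055], 0.74)]
tote [([0.571, -0.54, 0.074], 0.86), ([0.332, -0.482, 0.071], 0.85), ([0.447, -0.216, 0.112], 0.65)]
pad [([0.678, -0.102, 0.012], 0.95), ([0.441, 0.129, 0.105], 0.17)]
lens [([0.682, -0.289, 0.075], 0.79)]
cleaner []
screw_tray [([0.615, 0.467, 0.005], 0.94)]
latch []
buffer [([0.439, 0.129, 0.107], 0.61)]
{'t': 0.9, 'joint_pos': array([ 1.14188240e+00,  2.20399374e-01,  1.52647414e+00, -4.31237728e-06,
        1.39470466e+00, -1.26089384e-01]), 'qd': array([ 0.00032699, -0.00075858,  0.00029601,  0.00062003,  0.0008831 ,
        0.00146521]), 'joint_torque': array([-7.44041845e-04, -4.96839738e+01, -3.89731550e+01, -2.55782237e-05,
        8.01957194e-04,  1.46536871e-05]), 'tcp_pos': array([0.18638594, 0.59656464, 0.23131373]), 'tcp_rot': array([3.14157883e+00, 6.03198038e-06, 2.83876887e+00]), 'wrist_force': array([ 0.4204461 ,  0.33936893, -0.26539666]), 'wrist_torque': array([0.03506565, 0.0303882 , 0.01474722]), 'gripper_width': 0.08524386116955937} 0.0187
```

View pics/side0.png

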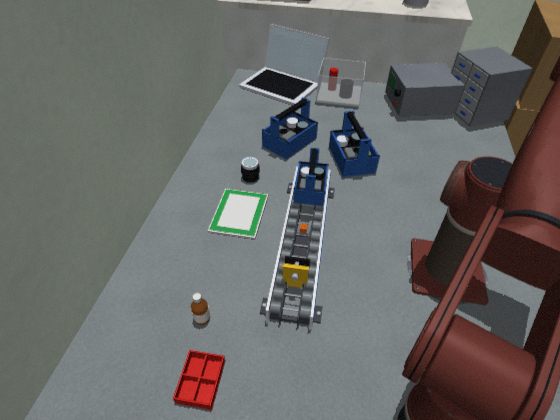

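View pics/top0.png

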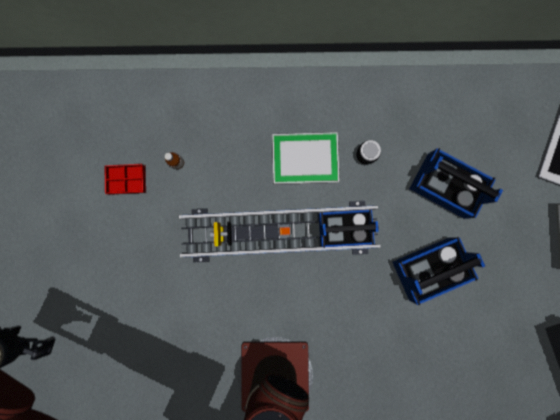

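The side picture shows the lane with the blue tote at (311,182), the orange latch at (304,228), the yellow stop at (296,273) and the pad at (240,213). The lens is at (250,168), the bottle at (200,310) and the tray at (200,378).

Things that could be taken for the tote:
- the one on the lane, side (311,182) / top (348,228)
- a loose one at side (290,133) / top (455,183)
- a loose one at side (354,150) / top (438,270)

The one on the lane fits the description. I'll check its size in a crop and measure it.

Run:
```python
from h import *
p,d=np.load('pics/top_p.npy'),np.load('pics/top_d.npy'); W=cloud('top',d)
cv2.imwrite('pics/crop1.png',cv2.resize(p[120:310,170:510],None,fx=2.3,fy=2.3,interpolation=cv2.INTER_CUBIC)[:,:,::-1])
hsv=cv2.cvtColor(p,cv2.COLOR_RGB2HSV)
def fit(m,name):
    n,l,st,c=cv2.connectedComponentsWithStats(m.astype(np.uint8))
    for i in range(1,n):
        if st[i,4]<25: continue
        q=W[l==i]; q=q[~np.isnan(q[:,0])]
        if len(q)<20: continue
        r=cv2.minAreaRect((q[:,:2]*1000).astype(np.float32))
        print(name,st[i].tolist(),'rect',np.round(r[0],1),np.round(r[1],1),round(r[2],2),'z pct',np.round(np.percentile(q[:,2],[5,50,95])*1000,1),'mean',np.round(q.mean(0)*1000,1))
H,S,V=hsv[...,0],hsv[...,1],hsv[...,2]
print('table z',np.nanmedian(W[60:110,100:400,2]))
fit((H>105)&(H<130)&(S>120)&(V>40),'blue')
fit((H>50)&(H<75)&(S>120),'green')
fit((H>18)&(H<32)&(S>150)&(V>90),'yellow')
fit((H>5)&(H<17)&(S>150)&(V>90),'orange')
fit((V>150)&(S<60)&(np.abs(W[...,2]-.068)<.01),'rail')
```

```text
table z 0.0002986858511899726
blue [430, 149, 65, 39, 367] rect [ 614.7 -562.6] [204.7  81.9] 68.7 z pct [ 67.   79.2 160.7] mean [ 636.  -550.8   90.6]
blue [416, 173, 67, 44, 375] rect [ 545.7 -526.3] [198.3  47.5] 61.16 z pct [46.5 77.5 83.4] mean [ 535.  -517.4   72.9]
blue [493, 189, 10, 13, 54] rect [ 546.3 -664.6] [ 29.5 103.1] 14.91 z pct [151.7 160.3 163.3] mean [ 536.6 -631.   154.2]
blue [319, 210, 60, 37, 467] rect [ 451.1 -234.7] [ 99. 191.] 3.05 z pct [ 88.4 115.1 178.1] mean [ 451.9 -207.5  118.8]
blue [398, 238, 69, 40, 385] rect [ 362.8 -469.1] [ 48.7 198.5] 21.9 z pct [45.7 77.3 82.9] mean [ 372.3 -459.3   70.6]
blue [476, 254, 9, 13, 55] rect [ 357.4 -570.9] [39.5 10. ] 22.1 z pct [155.7 160.5 163.1] mean [ 358.3 -570.7  160.3]
blue [410, 267, 68, 38, 309] rect [ 281.2 -511.7] [ 80.2 214.6] 22.43 z pct [ 2.2 78.7 83.4] mean [ 266.3 -500.4   72.9]
blue [414, 279, 8, 16, 72] rect [ 277.  -414.2] [73.7 30.3] 25.38 z pct [147.3 159.5 163.4] mean [ 287.3 -399.3  154.5]
green [274, 134, 63, 48, 971] rect [ 675.9 -103.4] [147.4 196.2] 1.37 z pct [ 7.7 12.  16.2] mean [ 675.9 -103.    11.9]
yellow [213, 222, 6, 25, 115] rect [435.  168.8] [68.3 32.7] 13.7 z pct [102.2 114.6 117.7] mean [435.4 163.7 110.2]
orange [280, 228, 10, 7, 65] rect [443.  -35.3] [27.2 18.1] 89.63 z pct [54.3 62.2 66.4] mean [443.6 -34.9  61.4]
rail [361, 141, 20, 19, 251] rect [ 686.3 -297.5] [55.7 57. ] 28.05 z pct [69.5 73.3 76.6] mean [ 686.4 -297.    73.2]
rail [179, 206, 199, 12, 447] rect [502.2 -15.6] [  7.6 595.5] 2.21 z pct [64.8 68.6 73. ] mean [502.1 -16.2  68.7]
rail [180, 245, 200, 12, 461] rect [385.8 -19.6] [  7.5 594.7] 2.3 z pct [65.3 69.3 73. ] mean [386.  -21.   69.2]
rail [441, 248, 15, 12, 137] rect [ 373.4 -517.6] [31.3 42.9] 18.61 z pct [67.6 70.5 73.7] mean [ 372.2 -518.2   70.5]
```

Run:
```python
from h import *
p,d=np.load('pics/top_p.npy'),np.load('pics/top_d.npy'); W=cloud('top',d)
# rails by height
X,Y,Z=W[...,0],W[...,1],W[...,2]
for lo,hi in ((.36,.41),(.47,.53)):
    m=(X>lo)&(X<hi)&(Y>-.26)&(Y<.30)&(Z>.060)&(Z<.075)
    q=W[m]; c=np.polyfit(q[:,1],q[:,0],1); r=q[:,0]-np.polyval(c,q[:,1]); k=abs(r)<.006; c=np.polyfit(q[k,1],q[k,0],1)
    print(len(q),c,np.percentile(q[:,1],[0,1,99,100]),np.median(q[:,2]))
# tote carry bar
m=(X>.40)&(X<.5)&(Y>-.32)&(Y<-.08)&(Z>.155)&(Z<.2)
q=W[m]; print('bar',cv2.minAreaRect((q[:,:2]*1000).astype(np.float32)),q.mean(0),np.percentile(q[:,2],[5,50,95]))
m=(X>.40)&(X<.5)&(Y>-.32)&(Y<-.08)&(Z>.10)&(Z<.13)
q=W[m]; print('walls',cv2.minAreaRect((q[:,:2]*1000).astype(np.float32)),q.mean(0),np.percentile(q[:,2],[5,50,95]))
for i in range(-26,40,2):
    y=i/100; m=(abs(Y-y)<.006)&(X>.40)&(X<.49); 
    print(y,np.round(np.nanmax(Z[m]),3),end=' | ')
```

```text
509 [-0.03880146  0.38581966] [-0.25983789 -0.25391543  0.27494199  0.27752852] 0.0691034332224143
515 [-0.03865612  0.50144948] [-0.25990758 -0.25361628  0.27796113  0.28230592] 0.06834972394503214
bar ((450.09356689453125, -214.61138916015625), (28.023019790649414, 150.453857421875), 2.6757848262786865) [ 0.44996094 -0.2147276   0.17699826] [0.17306448 0.17735163 0.18101727]
walls ((450.05865478515625, -214.65455627441406), (99.64029693603516, 151.69032287597656), 2.2072298526763916) [ 0.44868421 -0.21370573  0.11312452] [0.10623513 0.1134872  0.11875445]
-0.26 0.181 | -0.24 0.183 | -0.22 0.181 | -0.2 0.184 | -0.18 0.181 | -0.16 0.181 | -0.14 0.184 | -0.12 0.056 | -0.1 0.059 | -0.08 0.054 | -0.06 0.06 | -0.04 0.064 | -0.02 0.068 | 0.0 0.052 | 0.02 0.059 | 0.04 0.059 | 0.06 0.056 | 0.08 0.059 | 0.1 0.055 | 0.12 0.109 | 0.14 0.097 | 0.16 0.122 | 0.18 0.099 | 0.2 0.06 | 0.22 0.058 | 0.24 0.058 | 0.26 0.072 | 0.28 0.069 | 0.3 0.006 | 0.32 0.008 | 0.34 0.006 | 0.36 0.007 | 0.38 0.007 |
```

View pics/crop1.png

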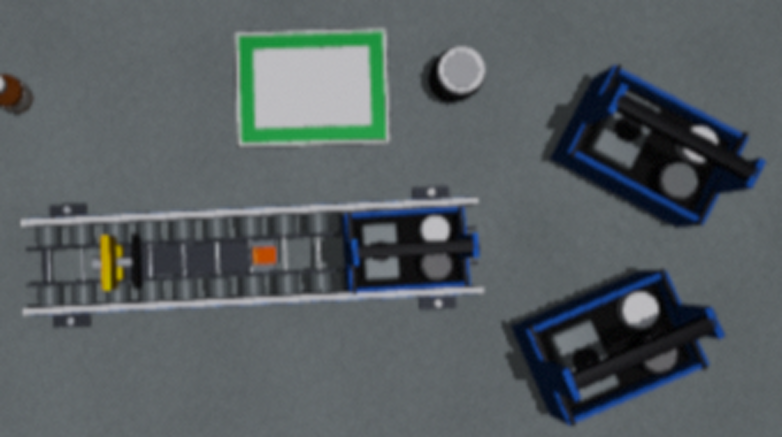

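The crop confirms that the tote on the lane, top (348,228), measures about 100 x 151 mm. The two loose ones are larger, so the lane tote is the one to use. I'll turn the tool to the lane's yaw of 0.0387 rad and shut the fingers on the way.

Emit:
drive_tool(deltas=[[[0, 0, 8.5, 0, 20, -5, 0], [0, 0, 8.5, 0, 20, -5, 0], [0, 0, 8.5, 0, 20, -5, 0], [0, 0, 8.5, 0, 20, -5, 0], [0, 0, 8.5, 0, 20, 0, 0]]], force=30)

```text
t: 1.4
tcp_pos: [0.2412, 0.6785, 0.252]
tcp_rot: [-3.14, 0.0, 2.085]
wrist_force: [0.1, -0.7, -0.8]
gripper_width: 0.0121
```

Emit:
drive_tool(deltas=[[[0, 0, 8.5, 0, 20, 0, 0], [0, 0, 8.5, 0, 20, 0, 0], [0, 0, 8.5, 0, 20, 0, 0], [0, 0, 2.4, 0, 20, 0, 0], [0, 0, 0, -40, 10, 0, 0]]])

```text
t: 1.9
tcp_pos: [0.3299, 0.6655, 0.2458]
tcp_rot: [-3.137, 0.004, 1.588]
wrist_force: [-0.1, -2.2, -0.1]
gripper_width: -0.0003
```

Emit:
drive_tool(deltas=[[[0, 0, 0, -48, 10, -2, 0], [0, 0, 0, -48, 10, -2, 0], [0, 0, 0, -48, 10, 0, 0], [0, 0, 0, -48, 10, 0, 0], [0, 0, 0, -48, 10, 0, 0]]])

```text
t: 2.4
tcp_pos: [0.3849, 0.4214, 0.2462]
tcp_rot: [-3.135, 0.007, 1.591]
wrist_force: [1.0, -0.6, 1.0]
gripper_width: -0.0003
```

Emit:
drive_tool(deltas=[[[0, 0, 0, -48, 8, 0, 0], [0, 0, 0, -48, 8, 0, 0], [0, 0, 0, -48, 8, 0, 0], [0, 0, 0, -48, 8, 0, 0], [0, 0, 0, -48, 0, 0, 0]]])

```text
t: 2.9
tcp_pos: [0.4222, 0.1748, 0.2487]
tcp_rot: [-3.14, 0.007, 1.592]
wrist_force: [0.7, -0.3, -0.6]
gripper_width: -0.0002
```

Emit:
drive_tool(deltas=[[[0, 0, -0.5, -48, 3, 0, 0], [0, 0, -0.5, -48, 3, 0, 0], [0, 0, 0, -48, 3, 0, 0], [0, 0, 0, -48, 3, 0, 0], [0, 0, 0, -48, 3, 0, 0]]])

```text
t: 3.4
tcp_pos: [0.4445, -0.0739, 0.2525]
tcp_rot: [3.137, 0.008, 1.611]
wrist_force: [1.1, 0.6, 0.3]
gripper_width: 0.0002
```

Emit:
drive_tool(deltas=[[[0, 0, 0, -48, 0, 0, 0], [0, 0, 0, -48, 0, 0, 0], [0, 0, 0, -48, 0, 0, 0], [0, 0, 0, -48, 0, 0, 0], [0, 0, 0, -40, 0, 0, 0]]])

```text
t: 3.9
tcp_pos: [0.4526, -0.3166, 0.2565]
tcp_rot: [3.132, 0.01, 1.609]
wrist_force: [0.7, 0.5, 0.4]
gripper_width: 0.0001
```

Emit:
drive_tool(deltas=[[[0, 0, 0, 0, 0, 0, 0], [0, 0, 0, 0, 0, 0, 0]]])

```text
t: 4.1
tcp_pos: [0.4515, -0.3219, 0.2559]
tcp_rot: [3.133, 0.011, 1.602]
wrist_force: [-0.4, 0.5, 0.4]
gripper_width: 0.0002
```

```bash
cat >> h.py <<'E'
LO=np.array([.4443,-.0175,0]); LY=.0387
def st(yaw=np.pi/2+LY):
    o=arm.get_obs(); d=np.array(o['tcp_pos'])-LO
    c,s=np.cos(LY),np.sin(LY)
    r=R.from_euler('xyz',o['tcp_rot']).inv()*R.from_euler('xyz',[np.pi,0,yaw])
    print('t',round(o['t'],2),'lane across %.1f along %.1f z %.1f'%(1e3*(c*d[0]+s*d[1]),1e3*(-s*d[0]+c*d[1]),1e3*d[2]),'fixrot deg',np.round(np.degrees(r.as_rotvec()),2),'F',np.round(o['wrist_force'],1),'w',round(o['gripper_width'],4))
    return o
E
python3 -c "
from h import *
st()"
```

```text
t 4.1 lane across -4.6 along -304.5 z 255.9 fixrot deg [ 0.48  0.64 -0.41] F [-0.4  0.5  0.4] w 0.0002
```

Emit:
drive_tool(deltas=[[[0.5, 0.6, -0.4, 0, 4, 35, 0], [0, 0, 0, 0, 0, 35, 0], [0, 0, 0, 0, 0, 35, 0], [0, 0, 0, 0, 0, 30, 0], [0, 0, 0, 0, 0, 0, 0]]])

```text
t: 4.6
tcp_pos: [0.4583, -0.3181, 0.1201]
tcp_rot: [3.138, 0.004, 1.614]
wrist_force: [-1.5, 0.1, -0.8]
gripper_width: 0.0001
```

```bash
python3 -c "
from h import *
st(); cap('side','side1.png'); st()
p=np.load('pics/side_p.npy'); cv2.imwrite('pics/s1c.png',cv2.resize(p[90:340,180:440],None,fx=2.3,fy=2.3)[:,:,::-1])"
```

```text
t 4.6 lane across 2.4 along -300.9 z 120.1 fixrot deg [0.23 0.2  0.27] F [-1.5  0.1 -0.8] w 0.0001
t 4.65 lane across 3.5 along -301.9 z 122.6 fixrot deg [0.37 0.33 0.28] F [-0.4 -0.5 -0.5] w -0.0001
```

View pics/s1c.png

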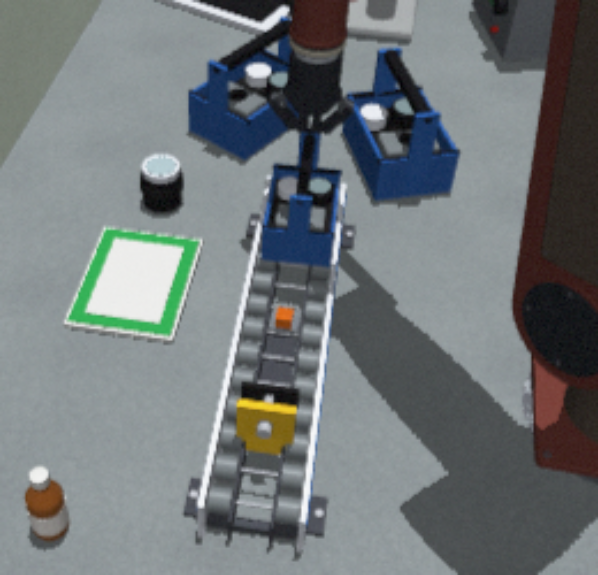

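The crop shows the gripper behind the tote at (315,110), over its rear post, with the lane clear ahead (latch at (285,318), buffer at (268,392)). Now I'll lower slightly and push.

Emit:
drive_tool(deltas=[[[0.3, 0.3, 0.3, 4, -3, 9, 0], [0, 0, 0, 8, 0, 0, 0], [0, 0, 0, 8, 0, 0, 0], [0, 0, 0, 8, 0, 0, 0], [0, 0, 0, 8, 0, 0, 0]]])

```text
t: 5.15
tcp_pos: [0.4588, -0.2828, 0.1207]
tcp_rot: [3.132, 0.009, 1.61]
wrist_force: [-0.1, -0.0, 0.1]
gripper_width: -0.0002
```

```bash
python3 -c "
from h import *
st()"
```

```text
t 5.15 lane across 4.2 along -265.7 z 120.7 fixrot deg [0.54 0.49 0.02] F [-0.1 -0.   0.1] w -0.0002
```

Emit:
drive_tool(deltas=[[[0.5, 0.5, 0, 10, -4, 8, 0], [0, 0, 0, 12, 0, 2, 0], [0, 0, 0, 12, 0, 2, 0], [0, 0, 0, 12, 0, 1, 0], [0, 0, 0, 12, 0, 1, 0]]])

```text
t: 5.65
tcp_pos: [0.4528, -0.2208, 0.107]
tcp_rot: [3.139, 0.001, 1.61]
wrist_force: [0.4, -0.5, 0.4]
gripper_width: -0.0002
```

```bash
python3 -c "
from h import *
st(); cap('side')
p=np.load('pics/side_p.npy'); cv2.imwrite('pics/s2c.png',cv2.resize(p[90:340,180:440],None,fx=2.3,fy=2.3)[:,:,::-1])"
```

```text
t 5.65 lane across 0.7 along -203.5 z 107.0 fixrot deg [0.13 0.07 0.01] F [ 0.4 -0.5  0.4] w -0.0002
```

View pics/s2c.png

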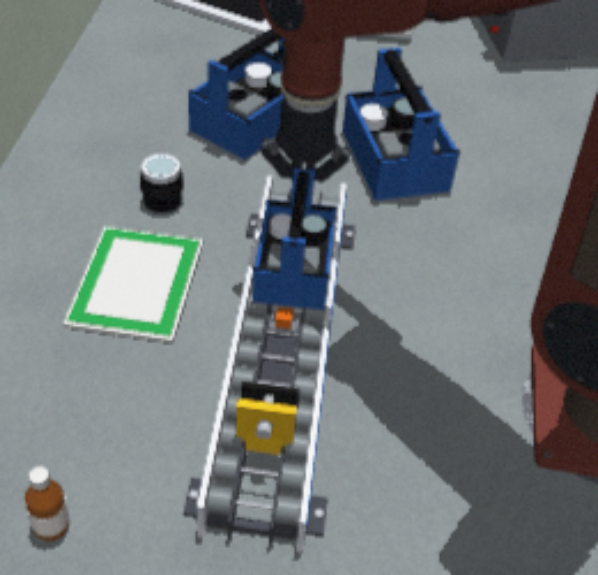

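The tote has rolled forward and its front edge is just short of the latch, at (285,318). I'll keep pushing slowly.

Emit:
drive_tool(deltas=[[[0, 0, 0, 10, 0, -3, 0], [0, 0, 0, 10, 0, 0, 0], [0, 0, 0, 10, 0, 0, 0], [0, 0, 0, 10, 0, 0, 0], [0, 0, 0, 10, 0, 0, 0]]])

```text
t: 6.2
tcp_pos: [0.4506, -0.1664, 0.1103]
tcp_rot: [3.139, 0.002, 1.61]
wrist_force: [0.1, -2.6, 1.0]
gripper_width: 0.0005
```

```bash
python3 -c "
from h import *
st()"
```

```text
t 6.2 lane across 0.5 along -149.0 z 110.3 fixrot deg [0.13 0.12 0.04] F [ 0.1 -2.6  1. ] w 0.0005
```

Emit:
drive_tool(deltas=[[[0, 0, 0, 10, 0, 0, 0], [0, 0, 0, 10, 0, 0, 0], [0, 0, 0, 10, 0, 0, 0], [0, 0, 0, 10, 0, 0, 0], [0, 0, 0, 10, 0, 0, 0]]])

```text
t: 6.7
tcp_pos: [0.4485, -0.1117, 0.1104]
tcp_rot: [3.139, 0.002, 1.61]
wrist_force: [-0.6, -2.6, 1.8]
gripper_width: -0.0001
```

```bash
python3 -c "
from h import *
st()"
```

```text
t 6.7 lane across 0.5 along -94.3 z 110.4 fixrot deg [0.15 0.11 0.04] F [-0.6 -2.6  1.8] w -0.0001
```

Emit:
drive_tool(deltas=[[[0, 0, 0, 10, 0, 0, 0], [0, 0, 0, 10, 0, 0, 0], [0, 0, 0, 10, 0, 0, 0], [0, 0, 0, 8, 0, 0, 0], [0, 0, 0, 6, 0, 0, 0]]])

```text
t: 7.2
tcp_pos: [0.4464, -0.063, 0.1102]
tcp_rot: [3.139, 0.001, 1.611]
wrist_force: [0.5, -1.6, 0.7]
gripper_width: -0.0002
```

```bash
python3 -c "
from h import *
st(); cap('side')
p=np.load('pics/side_p.npy'); cv2.imwrite('pics/s3c.png',cv2.resize(p[90:340,180:440],None,fx=2.3,fy=2.3)[:,:,::-1])"
```

```text
t 7.2 lane across 0.3 along -45.5 z 110.2 fixrot deg [0.15 0.08 0.07] F [ 0.5 -1.6  0.7] w -0.0002
```

View pics/s3c.png

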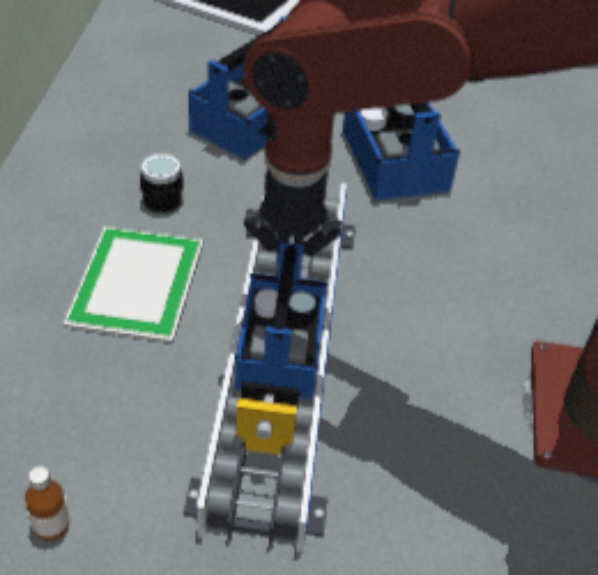

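The tote is flat on the rollers, its front face at (270,385) close to the buffer. From here I'll take small pushes and watch the force.

Emit:
drive_tool(deltas=[[[0, 0, 0, 6, 0, 0, 0], [0, 0, 0, 6, 0, 0, 0], [0, 0, 0, 5, 0, 0, 0], [0, 0, 0, 4, 0, 0, 0]]])

```text
t: 7.65
tcp_pos: [0.4455, -0.0405, 0.1103]
tcp_rot: [3.139, 0.002, 1.61]
wrist_force: [-0.3, -0.9, -0.6]
gripper_width: 0.0003
```

```bash
python3 -c "
from h import *
st()"
```

```text
t 7.65 lane across 0.3 along -23.0 z 110.3 fixrot deg [0.14 0.11 0.06] F [-0.3 -0.9 -0.6] w 0.0003
```

Emit:
drive_tool(deltas=[[[0, 0, 0, 5, 0, 0, 0], [0, 0, 0, 4, 0, 0, 0], [0, 0, 0, 3, 0, 0, 0]]])

```text
t: 7.95
tcp_pos: [0.4453, -0.0304, 0.111]
tcp_rot: [3.139, 0.008, 1.611]
wrist_force: [-1.4, -8.2, 2.0]
gripper_width: -0.0001
```

Emit:
drive_tool(deltas=[[[0, 0, 0, 3, 0, 0, 0], [0, 0, 0, 3, 0, 0, 0]]])

```text
t: 8.15
tcp_pos: [0.4453, -0.027, 0.1118]
tcp_rot: [3.139, 0.014, 1.611]
wrist_force: [-1.2, -11.4, 2.8]
gripper_width: 0.0001
```

Emit:
drive_tool(deltas=[[[0, 0, 0, 4, 0, 0, 0]]])

```text
t: 8.25
tcp_pos: [0.446, -0.0263, 0.113]
tcp_rot: [3.138, 0.021, 1.612]
wrist_force: [-3.2, -25.1, 10.1]
gripper_width: 0.0002
```

Emit:
drive_tool(deltas=[[[0, 0, 0, 4, 0, 0, 0]]])

```text
t: 8.35
tcp_pos: [0.4471, -0.0261, 0.1147]
tcp_rot: [3.136, 0.029, 1.613]
wrist_force: [-4.1, -21.4, 9.3]
gripper_width: -0.0001
```

Emit:
drive_tool(deltas=[[[0, 0, 0, -3, 0, 0, 0], [0.2, 1, 0, -6, 0, 0, 0], [0, 0.5, 0, -15, 0, 0, 0], [0, 0, 0, -20, 0, 0, 0], [0, 0, 0, 0, 0, 0, 0]]])

```text
t: 8.85
tcp_pos: [0.449, -0.0721, 0.1162]
tcp_rot: [3.139, 0.005, 1.613]
wrist_force: [-0.5, 0.6, 0.1]
gripper_width: 0.0003
```

```bash
python3 -c "
from h import *
st(); 
for n in('side','top'):
  p,d=cap(n); W=cloud(n,d); print(arm.look_for('latch',n),arm.look_for('tote',n))
  X,Y,Z=W[...,0],W[...,1],W[...,2]
  m=(X>.37)&(X<.5)&(Y>-.1)&(Y<.22)&(Z>.155)&(Z<.2)
  q=W[m]; r=cv2.minAreaRect((q[:,:2]*1000).astype(np.float32)); print('bar',r)
p=np.load('pics/side_p.npy'); cv2.imwrite('pics/s4c.png',cv2.resize(p[160:310,230:380],None,fx=4,fy=4)[:,:,::-1])
p=np.load('pics/top_p.npy'); cv2.imwrite('pics/t4c.png',cv2.resize(p[170:290,170:390],None,fx=3.5,fy=3.5)[:,:,::-1])"
```

```text
t 8.85 lane across 2.6 along -54.8 z 116.2 fixrot deg [0.13 0.28 0.19] F [-0.5  0.6  0.1] w 0.0003
[{'xyz': [0.4388, 0.0576, 0.1102], 'conf': 0.36}] [{'xyz': [0.4366, 0.0576, 0.1097], 'conf': 0.63}, {'xyz': [0.6149, -0.4724, 0.0665], 'conf': 0.6}]
bar ((458.22998046875, 15.683212280273438), (210.2722930908203, 103.97078704833984), 81.37405395507812)
[] [{'xyz': [0.5709, -0.5389, 0.0763], 'conf': 0.96}, {'xyz': [0.4392, 0.0627, 0.1091], 'conf': 0.84}, {'xyz': [0.3328, -0.4864, 0.0738], 'conf': 0.76}]
bar ((438.48388671875, 47.99668884277344), (27.731525421142578, 143.7399444580078), 2.749286413192749)
```

View pics/s4c.png

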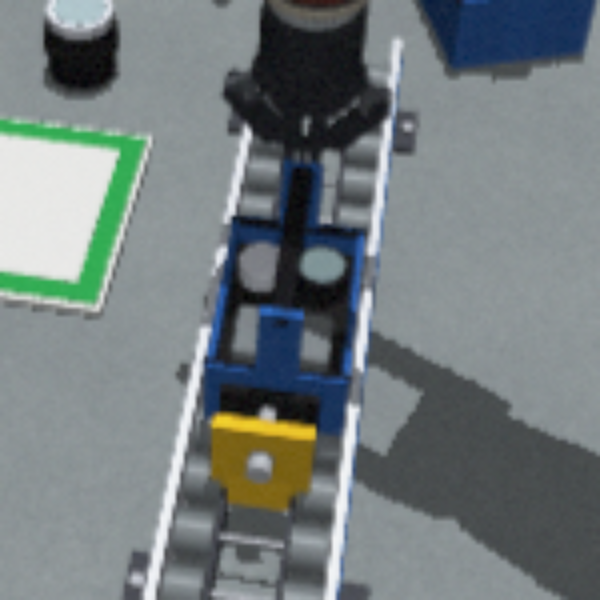

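View pics/t4c.png

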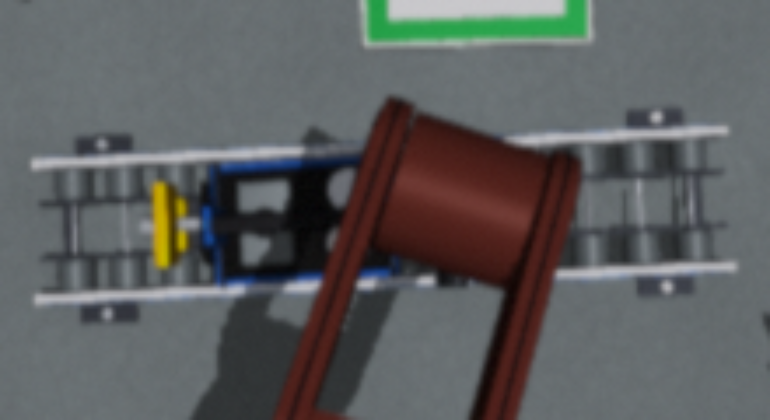

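The side crop shows the tote against the buffer at (265,395). The latch is hidden by the gripper, so I'll back away and up to check the catch.

Emit:
drive_tool(deltas=[[[0, 0, 0, -20, 0, -30, 0], [0, 0, 0, -45, 0, -20, 0], [0, 0, 0, -45, 0, -20, 0], [0, 0, 0, -45, 0, -15, 0], [0, 0, 0, 0, 0, 0, 0.8]]])

```text
t: 9.65
tcp_pos: [0.4558, -0.2253, 0.2035]
tcp_rot: [-3.141, 0.004, 1.625]
wrist_force: [1.1, 1.4, 0.2]
gripper_width: 0.0132
```

```bash
python3 -c "
from h import *
st(); 
c,s=np.cos(LY),np.sin(LY)
for n in('side','top'):
  p,d=cap(n); W=cloud(n,d); print(arm.look_for('latch',n),arm.look_for('tote',n))
  D=W-LO; A=c*D[...,0]+s*D[...,1]; B=-s*D[...,0]+c*D[...,1]; Z=D[...,2]
  for nm,zl,zh in (('bar',.155,.19),('rim',.106,.122)):
    m=(abs(A)<.06)&(B>-.03)&(B<.155)&(Z>zl)&(Z<zh)
    q=np.stack([A[m],B[m]],-1)*1000
    if len(q)>10: print(n,nm,len(q),cv2.minAreaRect(q.astype(np.float32)),np.percentile(q[:,1],[0,2,98,100]),np.median(Z[m]))
p=np.load('pics/side_p.npy'); cv2.imwrite('pics/s5c.png',cv2.resize(p[160:310,230:380],None,fx=4,fy=4)[:,:,::-1])
p=np.load('pics/top_p.npy'); cv2.imwrite('pics/t5c.png',cv2.resize(p[170:290,170:390],None,fx=3.5,fy=3.5)[:,:,::-1])"
```

```text
t 9.65 lane across 3.4 along -208.1 z 203.5 fixrot deg [-0.01  0.23  0.87] F [1.1 1.4 0.2] w 0.0132
[] [{'xyz': [0.3251, -0.4316, 0.0663], 'conf': 0.97}, {'xyz': [0.596, -0.4834, 0.0701], 'conf': 0.69}, {'xyz': [0.436, 0.0622, 0.107], 'conf': 0.58}]
side bar 325 ((-1.3688478469848633, 64.459716796875), (29.5443115234375, 156.15975952148438), 0.9600590467453003) [-13.38315665  -8.00674641 141.0247512  142.28610266] 0.1755456990010189
side rim 703 ((-1.4881324768066406, 70.8475341796875), (100.5350341796875, 165.46743774414062), 0.6992270946502686) [-12.37637767  -8.27883229 141.53570122 153.40597983] 0.11213381818736745
[] [{'xyz': [0.5702, -0.5401, 0.0754], 'conf': 0.97}, {'xyz': [0.4398, 0.0454, 0.1095], 'conf': 0.8}]
top bar 354 ((-1.887582778930664, 62.726158142089844), (27.81444549560547, 149.6396484375), 1.6363301277160645) [-11.68219495 -10.71352163 136.41652848 137.23330266] 0.177737465731581
top rim 831 ((-1.444580078125, 68.59845733642578), (100.88752746582031, 161.4344940185547), 0.7762972712516785) [-12.40875632  -9.67040453 138.09503213 149.3803764 ] 0.11368565519969209
```

View pics/s5c.png

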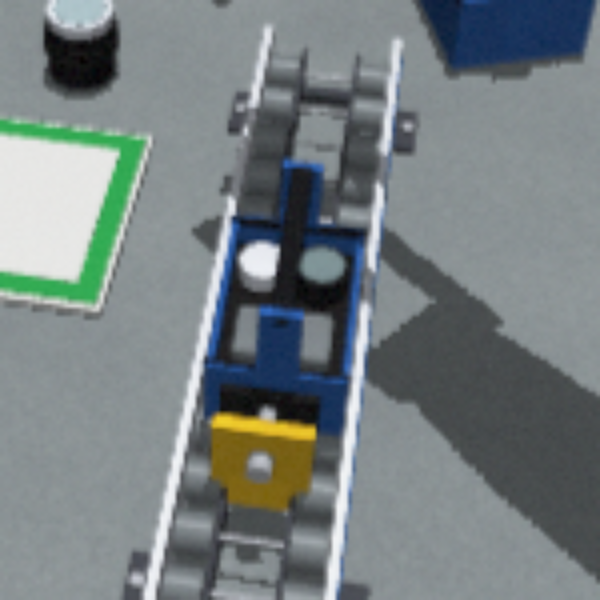

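View pics/t5c.png

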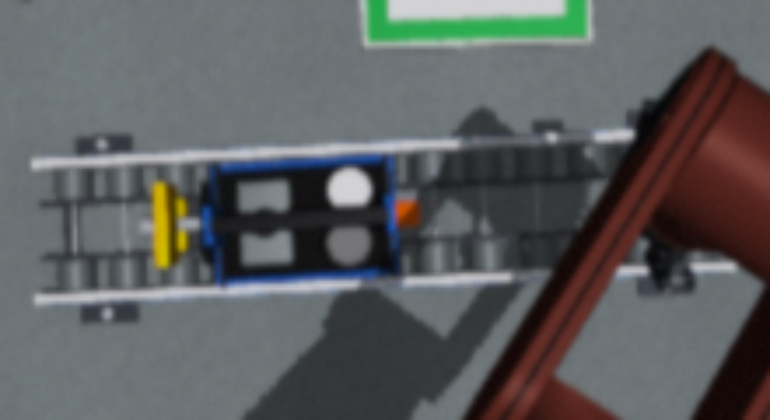

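```bash
python3 -c "
from h import *
c,s=np.cos(LY),np.sin(LY)
p,d=np.load('pics/top_p.npy'),np.load('pics/top_d.npy'); p=p.copy()
W=cloud('top',d); D=(W-LO)*1000
hsv=cv2.cvtColor(p,cv2.COLOR_RGB2HSV); H,S,V=cv2.split(hsv)
m=(H>4)&(H<18)&(S>130)&(V>60); m[:215]=0; m[:, :270]=0;m[250:]=0;m[:,300:]=0
v,u=np.where(m)
for a,b in zip(v,u): 
  q=D[a,b]; print(a,b,np.round([-s*q[0]+c*q[1],q[2]],0),end=';')
print()
for st_ in ('top_p',):
  pass
K=proj('top',[[.4443+.0,-.0175+y,z] for y in (-.045,-.03,-.015,0) for z in (.055,.064)]);print(K.round(1))
"
python3 - <<'E'
import sys; sys.path.insert(0,'.')
E
```

```text
228 284 [-17.  57.];228 285 [-20.  50.];228 286 [-23.  49.];228 287 [-26.  48.];228 288 [-29.  51.];228 289 [-32.  50.];229 283 [-13.  55.];229 284 [-16.  51.];229 285 [-20.  51.];229 286 [-23.  53.];229 287 [-26.  52.];229 288 [-29.  48.];229 289 [-32.  47.];230 284 [-16.  57.];230 285 [-19.  52.];230 286 [-22.  53.];230 287 [-25.  49.];230 288 [-29.  49.];230 289 [-32.  46.];231 284 [-16.  59.];231 285 [-19.  56.];231 286 [-22.  51.];231 287 [-25.  49.];231 288 [-28.  53.];231 289 [-31.  46.];232 284 [-16.  54.];232 285 [-19.  52.];232 286 [-22.  47.];232 287 [-25.  49.];232 288 [-28.  46.];232 289 [-31.  44.];233 284 [-16.  50.];233 285 [-19.  49.];233 286 [-22.  53.];233 287 [-25.  50.];233 288 [-28.  48.];233 289 [-31.  45.];234 284 [-16.  48.];234 285 [-19.  48.];234 286 [-22.  46.];234 287 [-25.  47.];234 288 [-28.  45.];
[[293.5 230.5]
 [293.5 230.5]
 [288.5 230.5]
 [288.6 230.5]
 [283.6 230.6]
 [283.6 230.6]
 [278.6 230.6]
 [278.6 230.6]]
```

```bash
python3 -c "
from h import *
c,s=np.cos(LY),np.sin(LY)
p=cv2.imread('pics/top0.png')[:,:,::-1].copy()
H,S,V=cv2.split(cv2.cvtColor(p,cv2.COLOR_RGB2HSV))
m=(H>4)&(H<18)&(S>130)&(V>60); m[:215]=0; m[:, :270]=0;m[250:]=0;m[:,300:]=0
v,u=np.where(m); print('before',u.min(),u.max(),v.min(),v.max(),len(u)); print(p[231,276:296].tolist())
p=np.load('pics/top_p.npy').copy()
H,S,V=cv2.split(cv2.cvtColor(p,cv2.COLOR_RGB2HSV))
m=(H>4)&(H<18)&(S>130)&(V>60); m[:215]=0; m[:, :270]=0;m[250:]=0;m[:,300:]=0
v,u=np.where(m); print('now',u.min(),u.max(),v.min(),v.max(),len(u)); print(p[231,276:296].tolist())
"
```

```text
before 280 289 227 234 73
[[53, 55, 64], [60, 62, 69], [76, 75, 81], [108, 78, 65], [171, 96, 37], [189, 100, 22], [184, 81, 1], [183, 73, 0], [185, 75, 0], [185, 75, 0], [184, 73, 0], [184, 74, 0], [183, 74, 0], [169, 80, 41], [112, 86, 80], [71, 74, 75], [99, 104, 106], [131, 134, 138], [132, 135, 137], [105, 110, 113]]
now 283 289 228 234 42
[[39, 40, 42], [41, 41, 44], [42, 41, 45], [39, 41, 46], [41, 51, 75], [46, 76, 136], [89, 89, 157], [165, 82, 84], [183, 75, 7], [157, 61, 0], [122, 47, 1], [105, 41, 0], [100, 38, 1], [92, 43, 22], [66, 52, 49], [54, 56, 58], [55, 58, 60], [64, 68, 69], [83, 87, 91], [101, 107, 110]]
```

The catch did not hold. In the top crop the orange wedge shows at (405,212), but its depth is only about 50 mm against 62 mm before, and the tote's rear overlaps its end by roughly 9 mm. So the latch is still pressed down.

The tool leaned under load, which moved the contact up the post and tipped the tote's rear. I'll push again with the tool tilted 30° so the tip bears low, in line with the buffer.

Emit:
drive_tool(deltas=[[[0, 7.5, -0.8, 0, -3, 0, 0], [0, 7.5, 0, 0, 0, 0, 0], [0, 7.5, 0, 0, 0, 0, 0], [0, 7.5, 0, 0, 0, 0, 0], [0, 0, 0, 0, 0, 0, 0]]])

```text
t: 10.45
tcp_pos: [0.4518, -0.2096, 0.1985]
tcp_rot: [-3.137, -0.549, 1.656]
wrist_force: [-1.8, 0.1, -0.5]
gripper_width: -0.0001
```

```bash
cat >> h.py <<'E'
def go(S,A,Z,tilt=30):
    """shift in tool axes to lane coords (mm) and rot fix, incl. tilt"""
    o=arm.get_obs(); Rt=R.from_euler('xyz',o['tcp_rot'])
    G=R.from_euler('xyz',[np.pi,0,np.pi/2+LY])*R.from_rotvec([0,np.radians(tilt),0])
    c,s=np.cos(LY),np.sin(LY)
    T=LO*1000+np.array([c*A-s*S,s*A+c*S,Z]); d=Rt.inv().apply(T-1000*np.array(o['tcp_pos']))
    st(); print('rotfix',np.degrees((Rt.inv()*G).as_rotvec()).round(2),'shift',d.round(1))
E
python3 -c "
from h import *
go(-60,0,83); print(arm.get_obs()['joint_pos'].round(2))"
```

```text
t 10.45 lane across 0.0 along -192.2 z 198.5 fixrot deg [ -0.98 -31.44   2.66] F [-1.8  0.1 -0.5] w -0.0001
rotfix [-1.61 -1.45  2.29] shift [ 52.4   6.9 167.4]
[-0.82  0.24  1.66  0.33  1.68 -0.94]
```

Emit:
drive_tool(deltas=[[[-1.6, -1.4, 2.2, 10, 1, 33, 0], [0, 0, 0, 10, 1, 33, 0], [0, 0, 0, 10, 1, 33, 0], [0, 0, 0, 10, 1, 33, 0], [0, 0, 0, 0, 0, 10, 0]]])

```text
t: 10.95
tcp_pos: [0.4506, -0.0976, 0.0926]
tcp_rot: [3.139, -0.51, 1.614]
wrist_force: [-0.8, -0.6, 0.6]
gripper_width: 0.0001
```

```bash
python3 -c "
from h import *
go(-45,0,83)"
```

```text
t 10.95 lane across 3.2 along -80.3 z 92.6 fixrot deg [  0.06 -29.21   0.23] F [-0.8 -0.6  0.6] w 0.0001
rotfix [-0.    0.79  0.24] shift [26.2 -3.1 25.6]
```

Emit:
drive_tool(deltas=[[[0, 0.8, 0.2, 9, -1, 9, 0], [0, 0, 0, 9, -1, 9, 0], [0, 0, 0, 8, -1, 8, 0], [0, 0, 0, 0, 0, 0, 0]]])

```text
t: 11.35
tcp_pos: [0.4464, -0.0586, 0.0838]
tcp_rot: [3.139, -0.52, 1.615]
wrist_force: [-0.7, -0.0, 0.1]
gripper_width: 0.0001
```

```bash
python3 -c "
from h import *
go(-25,0,83); cap('side')
p=np.load('pics/side_p.npy'); cv2.imwrite('pics/s6c.png',cv2.resize(p[160:310,230:380],None,fx=4,fy=4)[:,:,::-1])"
```

```text
t 11.35 lane across 0.5 along -41.2 z 83.8 fixrot deg [  0.06 -29.82   0.28] F [-0.7 -0.   0.1] w 0.0001
rotfix [-0.02  0.18  0.28] shift [13.6 -0.4  8.7]
```

View pics/s6c.png

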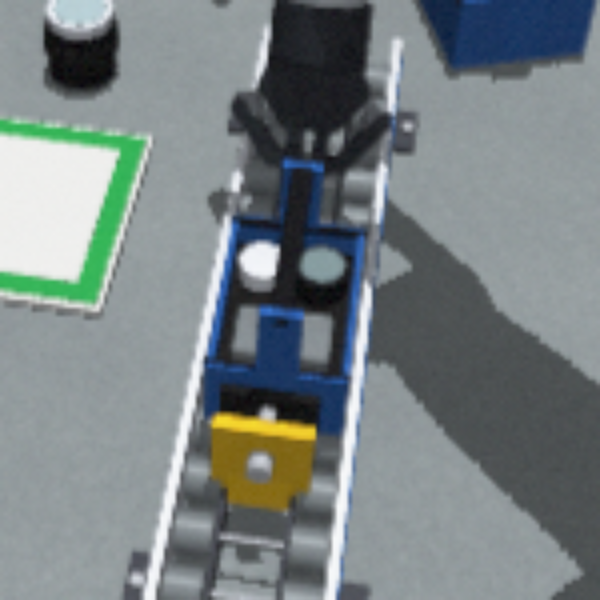

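The tilted gripper stands behind the post at (305,150) and the tote rests against the buffer at (265,395). I'll push gently now.

Emit:
drive_tool(deltas=[[[0, 0, 0, 5, 0, 3, 0], [0, 0, 0, 4.5, 0, 2.5, 0], [0, 0, 0, 3.5, 0, 2, 0], [0, 0, 0, 2.5, 0, 1.5, 0]]])

```text
t: 11.8
tcp_pos: [0.4479, -0.0429, 0.0855]
tcp_rot: [3.134, -0.517, 1.615]
wrist_force: [0.2, 0.2, 0.4]
gripper_width: 0.0002
```

Emit:
drive_tool(deltas=[[[0, 0, 0, 2.5, 0, 1.5, 0], [0, 0, 0, 2.5, 0, 1.5, 0]]])

```text
t: 12.0
tcp_pos: [0.4478, -0.0368, 0.0854]
tcp_rot: [3.134, -0.516, 1.615]
wrist_force: [0.8, -2.3, 0.8]
gripper_width: 0.0003
```

```bash
python3 -c "
from h import *
go(-12,0,83)"
```

```text
t 12.0 lane across 2.7 along -19.5 z 85.4 fixrot deg [  0.36 -29.58   0.17] F [ 0.8 -2.3  0.8] w 0.0003
rotfix [0.29 0.42 0.26] shift [ 5.3 -2.8  5.8]
```

Emit:
drive_tool(deltas=[[[0, 0, 0, 2, -1, 2.2, 0], [0, 0, 0, 2, -1, 2, 0]]])

```text
t: 12.2
tcp_pos: [0.4468, -0.0322, 0.0842]
tcp_rot: [3.131, -0.514, 1.615]
wrist_force: [0.1, -6.4, 5.3]
gripper_width: -0.0
```

Emit:
drive_tool(deltas=[[[0, 0, 0, 2.5, 0, 1.5, 0], [0, 0, 0, 2.5, 0, 1.5, 0]]])

```text
t: 12.4
tcp_pos: [0.4469, -0.0285, 0.0844]
tcp_rot: [3.13, -0.508, 1.616]
wrist_force: [-2.7, -7.3, 2.6]
gripper_width: -0.0001
```

Emit:
drive_tool(deltas=[[[0, 0, 0, 2.5, 0, 1.5, 0], [0, 0, 0, 2.5, 0, 1.5, 0]]])

```text
t: 12.6
tcp_pos: [0.4468, -0.0255, 0.0844]
tcp_rot: [3.129, -0.502, 1.617]
wrist_force: [-1.8, -8.0, 2.7]
gripper_width: 0.0003
```

Emit:
drive_tool(deltas=[[[0, 0, 0, 2.5, 0, 1.5, 0], [0, 0, 0, 2.5, 0, 1.5, 0]]])

```text
t: 12.8
tcp_pos: [0.4467, -0.023, 0.0844]
tcp_rot: [3.129, -0.495, 1.617]
wrist_force: [-3.4, -9.7, 3.6]
gripper_width: -0.0002
```

Emit:
drive_tool(deltas=[[[0, 0, 0, 2.5, 0, 1.5, 0], [0, 0, 0, 2.5, 0, 1.5, 0]]])

```text
t: 13.0
tcp_pos: [0.4467, -0.0212, 0.0844]
tcp_rot: [3.128, -0.486, 1.618]
wrist_force: [-3.4, -11.0, 4.7]
gripper_width: -0.0
```

Emit:
drive_tool(deltas=[[[0, 0.5, 0, 3, 0, 1.7, 0], [0, 0, 0, 3, 0, 1.7, 0]]])

```text
t: 13.2
tcp_pos: [0.4467, -0.0196, 0.0844]
tcp_rot: [3.127, -0.483, 1.619]
wrist_force: [-5.3, -17.6, 5.5]
gripper_width: -0.0001
```

Emit:
drive_tool(deltas=[[[0, 0, 0, 3, 0, 1.7, 0], [0, 0, 0, 3, 0, 1.7, 0]]])

```text
t: 13.4
tcp_pos: [0.4468, -0.0198, 0.0845]
tcp_rot: [3.126, -0.469, 1.621]
wrist_force: [-6.1, -15.9, 5.1]
gripper_width: -0.0
```

```bash
python3 -c "
from h import *
go(-12,0,83); 
for n in ('side','top'):
  p,d=cap(n)
p=np.load('pics/side_p.npy'); cv2.imwrite('pics/s7c.png',cv2.resize(p[160:310,230:380],None,fx=4,fy=4)[:,:,::-1])
p=np.load('pics/top_p.npy'); cv2.imwrite('pics/t7c.png',cv2.resize(p[170:290,170:390],None,fx=3.5,fy=3.5)[:,:,::-1])"
```

```text
t 13.4 lane across 2.4 along -2.4 z 84.5 fixrot deg [  0.72 -26.86   0.42] F [ -6.1 -15.9   5.1] w -0.0
rotfix [0.58 3.14 0.59] shift [-9.3 -2.4 -3. ]
```

View pics/t7c.png

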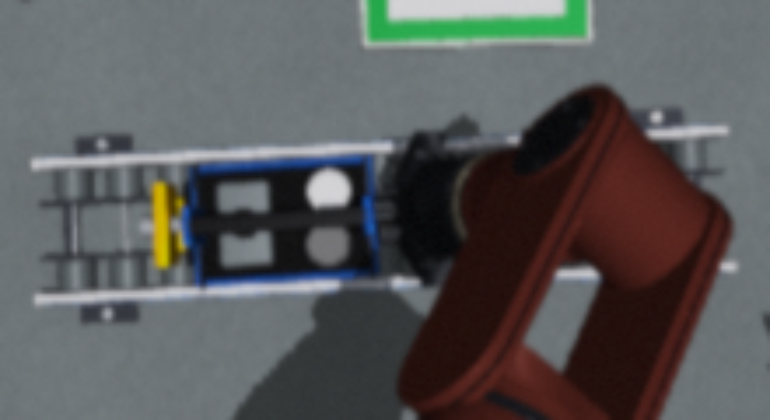

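View pics/s7c.png

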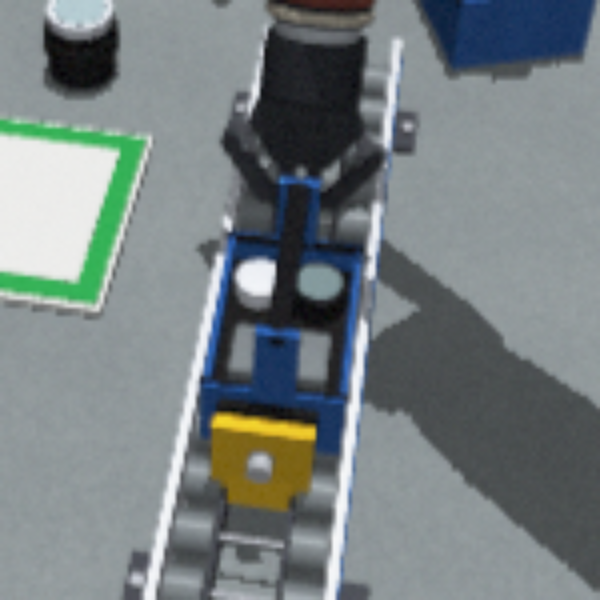

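Both crops show the buffer squeezed at the stop (top crop: tote front at (190,225)) and the tote level. Now I'll release slowly.

Emit:
drive_tool(deltas=[[[0, 0, 0, 0, 0, 0, 0], [0, 0, 0, -1, 0, -0.5, 0], [0, 0, 0, -2, 0, -1, 0], [0, 0, 0, -2, 0, -1, 0], [0, 0, 0, -2, 0, -1, 0]]])

```text
t: 14.0
tcp_pos: [0.4466, -0.0329, 0.0847]
tcp_rot: [3.126, -0.459, 1.621]
wrist_force: [0.3, -0.5, 0.1]
gripper_width: -0.0002
```

Emit:
drive_tool(deltas=[[[0, 0, 0, -3, 0, -1.5, 0], [0, 0, 0, -5, 0, -3, 0], [0, 0, 0, -10, 0, -6, 0], [0, 0, 0, -15, 0, -9, 0], [0, 0, 0, -30, 0, -17, 0]]])

```text
t: 14.5
tcp_pos: [0.4481, -0.1054, 0.0887]
tcp_rot: [3.129, -0.462, 1.625]
wrist_force: [1.4, -0.5, 0.1]
gripper_width: -0.0002
```

Emit:
drive_tool(deltas=[[[0, 0, 0, -20, 0, -40, 0], [0, 0, 0, -20, 0, -40, 0], [0, 0, 0, -15, 0, -30, 0]]])

```text
t: 14.8
tcp_pos: [0.4495, -0.21, 0.162]
tcp_rot: [3.135, -0.466, 1.621]
wrist_force: [1.0, 0.2, -0.8]
gripper_width: -0.0001
```

```bash
python3 -c "
from h import *
st()
c,s=np.cos(LY),np.sin(LY)
p,d=cap('top'); W=cloud('top',d); D=(W-LO); A=c*D[...,0]+s*D[...,1]; B=-s*D[...,0]+c*D[...,1]; Z=D[...,2]
for nm,zl,zh in (('bar',.155,.19),('rim',.106,.122)):
    m=(abs(A)<.06)&(B>-.03)&(B<.165)&(Z>zl)&(Z<zh)
    q=np.stack([A[m],B[m]],-1)*1000
    print(nm,len(q),cv2.minAreaRect(q.astype(np.float32)),np.percentile(q[:,1],[0,2,98,100]),np.median(Z[m]))
H,S,V=cv2.split(cv2.cvtColor(p,cv2.COLOR_RGB2HSV))
m=(H>4)&(H<18)&(S>130)&(V>60); m[:215]=0; m[:, :270]=0;m[250:]=0;m[:,300:]=0
v,u=np.where(m); print('latch px',u.min(),u.max(),len(u))
for k in range(u.min(),u.max()+1): print(k,[round(1000*np.median(x[:,k][m[:,k]])) for x in (B,Z)],end=' ')
cv2.imwrite('pics/t8c.png',cv2.resize(p[170:290,170:390],None,fx=3.5,fy=3.5)[:,:,::-1])"
```

```text
t 14.8 lane across -2.3 along -192.6 z 162.0 fixrot deg [  0.22 -26.69   0.56] F [ 1.   0.2 -0.8] w -0.0001
bar 352 ((-2.917377471923828, 71.45498657226562), (27.678180694580078, 148.9171142578125), 0.5198460817337036) [ -2.92453528  -2.16780193 144.57626234 145.78977155] 0.177378503361169
rim 832 ((-1.2444038391113281, 75.48992156982422), (101.51484680175781, 157.0272674560547), 0.8488327860832214) [ -3.32596449  -0.80633585 146.82309615 154.33333913] 0.11391602021117397
latch px 280 289 72
280 [-4, 67] 281 [-7, 66] 282 [-10, 64] 283 [-13, 62] 284 [-16, 62] 285 [-19, 63] 286 [-22, 61] 287 [-25, 59] 288 [-28, 58] 289 [-31, 56]
```

View pics/t8c.png

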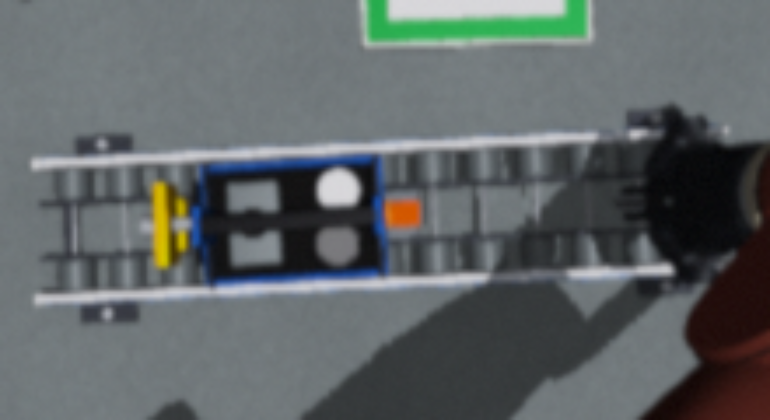

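The tote is caught. The full orange latch is visible at (403,213), its top 56–67 mm up, right behind the tote's rear. The tote centre is now at about +71 mm. Next I'll straighten the tool, open the gripper and go above the carry bar.

Emit:
drive_tool(deltas=[[[0, -6.5, 0, 14, 0, -27, 0.7], [0, -6.5, 0, 10, 0, -28, 0.7], [0, -6.5, 0, 25, 0, -20, 0.7], [0, -6.5, 0.5, 30, 0, -5, 0.7], [0, 0, 0, 40, 0, 0, 0.7]]])

```text
t: 15.35
tcp_pos: [0.4476, -0.1383, 0.2618]
tcp_rot: [3.131, 0.011, 1.587]
wrist_force: [0.1, 2.3, 0.2]
gripper_width: 0.0595
```

```bash
python3 -c "
from h import *
go(71,-2,215,0)"
```

```text
t 15.35 lane across -1.4 along -120.9 z 261.8 fixrot deg [ 0.61  0.63 -1.28] F [0.1 2.3 0.2] w 0.0595
rotfix [ 0.61  0.63 -1.28] shift [192.3  -5.4  44.7]
```

Emit:
drive_tool(deltas=[[[0.6, 0.6, -1.3, 40, 0, 5, 0.7], [0, 0, 0, 40, 0, 8, 0.7], [0, 0, 0, 40, 0, 8, 0.7], [0, 0, 0, 40, 0, 8, 0.7], [0, 0, 0, 18, 0, 8, 0.7]]])

```text
t: 15.85
tcp_pos: [0.4433, 0.0434, 0.2279]
tcp_rot: [3.133, 0.005, 1.609]
wrist_force: [0.7, -0.0, -0.5]
gripper_width: 0.0599
```

Emit:
drive_tool(deltas=[[[0, 0, 0, 0, 0, 0, 0.7]]])

```text
t: 15.95
tcp_pos: [0.4426, 0.0447, 0.2269]
tcp_rot: [3.135, 0.004, 1.612]
wrist_force: [-0.7, -0.3, -0.4]
gripper_width: 0.0599
```

```bash
python3 -c "
from h import *
go(71,-2,151,0)"
```

```text
t 15.95 lane across 0.7 along 62.2 z 226.9 fixrot deg [0.36 0.24 0.12] F [-0.7 -0.3 -0.4] w 0.0599
rotfix [0.36 0.24 0.12] shift [ 9.1 -3.2 75.9]
```

Emit:
drive_tool(deltas=[[[0.4, 0.2, 0, 9, -3, 20, 0.7], [0, 0, 0, 0, 0, 25, 0.7], [0, 0, 0, 0, 0, 20, 0.7], [0, 0, 0, 0, 0, 10, 0.7], [0, 0, 0, 0, 0, 0, 0.7]]])

```text
t: 16.45
tcp_pos: [0.4428, 0.0481, 0.1527]
tcp_rot: [3.139, 0.004, 1.61]
wrist_force: [0.2, 0.2, -0.5]
gripper_width: 0.0598
```

```bash
python3 -c "
from h import *
go(71,-2,151,0);  cap('side')
p=np.load('pics/side_p.npy'); cv2.imwrite('pics/s9c.png',cv2.resize(p[140:310,220:390],None,fx=3.5,fy=3.5)[:,:,::-1])"
```

```text
t 16.45 lane across 1.0 along 65.6 z 152.7 fixrot deg [0.16 0.22 0.01] F [ 0.2  0.2 -0.5] w 0.0598
rotfix [0.16 0.22 0.01] shift [ 5.4 -3.   1.6]
```

View pics/s9c.png

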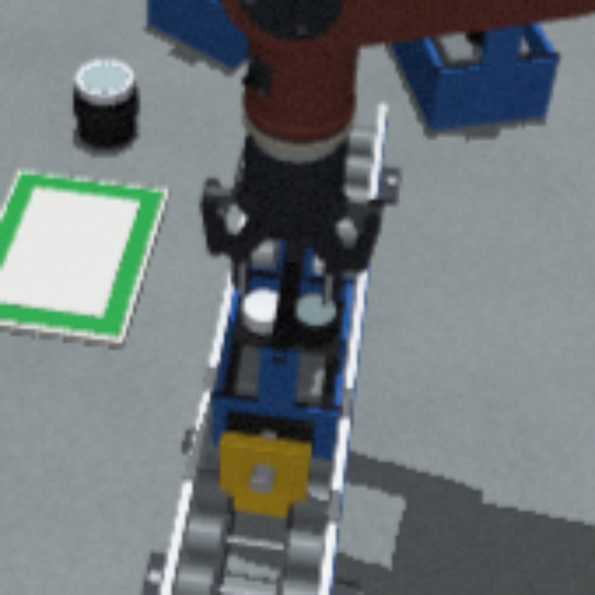

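The open fingers stand on both sides of the bar, at (240,275) and (330,285) in the crop, and the tote is still caught. I'll centre on the bar and close.

Emit:
drive_tool(deltas=[[[0, 0, 0, 5, -3, 2, 0.7], [0, 0, 0, 0, 0, 0, 0], [0, 0, 0, 0, 0, 0, 0], [0, 0, 0, 0, 0, 0, 0], [0, 0, 0, 0, 0, 0, 0]]], force=60)

```text
t: 17.0
tcp_pos: [0.4412, 0.0522, 0.155]
tcp_rot: [3.135, 0.005, 1.609]
wrist_force: [-1.1, -0.8, -1.3]
gripper_width: 0.0152
```

Emit:
drive_tool(deltas=[[[0, 0, 0, 0, 0, 0, 0], [0, 0, 0, 0, 0, 0, 0]]])

```text
t: 17.2
tcp_pos: [0.4409, 0.0522, 0.1549]
tcp_rot: [3.135, 0.006, 1.61]
wrist_force: [-1.5, -0.9, -0.2]
gripper_width: 0.0149
```

```bash
python3 -c "
from h import *
go(71,-2,151,0)"
```

```text
t 17.2 lane across -0.7 along 69.7 z 154.9 fixrot deg [0.36 0.32 0.02] F [-1.5 -0.9 -0.2] w 0.0149
rotfix [0.36 0.32 0.02] shift [ 1.3 -1.3  3.9]
```

Emit:
drive_tool(deltas=[[[0, 0, 0, 0, 0, -5, 0], [0, 0, 0, 0, 0, -8, 0], [0, 0, 0, 0, 0, -12, 0], [0, 0, 0, 0, 0, -15, 0], [0, 0, 0, 0, 0, -15, 0]]])

```text
t: 17.7
tcp_pos: [0.4372, 0.051, 0.2082]
tcp_rot: [-3.138, 0.008, 1.609]
wrist_force: [0.8, -1.9, -6.3]
gripper_width: 0.0148
```

Emit:
drive_tool(deltas=[[[0, 0, 0, 0, 0, -10, 0], [0, 0, 0, 0, 0, -5, 0], [0, 0, 0, 0, 0, 0, 0]]])

```text
t: 18.0
tcp_pos: [0.4393, 0.0518, 0.2287]
tcp_rot: [3.138, 0.007, 1.609]
wrist_force: [-0.5, 0.1, -5.0]
gripper_width: 0.0148
```

```bash
python3 -c "
from h import *
go(71,-2,151,0);  cap('side'); 
p,d=cap('top')
p=np.load('pics/side_p.npy'); cv2.imwrite('pics/s10c.png',cv2.resize(p[100:310,190:400],None,fx=2.8,fy=2.8)[:,:,::-1])"
```

```text
t 18.0 lane across -2.3 along 69.5 z 228.7 fixrot deg [ 0.21  0.41 -0.01] F [-0.5  0.1 -5. ] w 0.0148
rotfix [ 0.21  0.41 -0.01] shift [ 2.1  0.  77.6]
```

View pics/s10c.png

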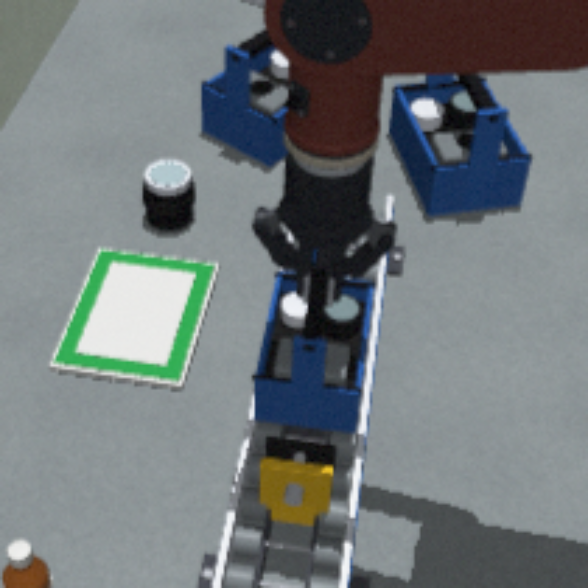

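The tote is lifted and hangs level, at (315,340) in the crop, with the latch and stop free of it. Before carrying it over I'll refine the pad pose with both cameras.

```bash
python3 -c "
from h import *
for n,src in (('side','side0.png'),('top','top0.png')):
  p=cv2.imread('pics/'+src)[:,:,::-1].copy(); H,S,V=cv2.split(cv2.cvtColor(p,cv2.COLOR_RGB2HSV))
  m=((H>50)&(H<75)&(S>100)).astype(np.uint8)
  cs,_=cv2.findContours(m,cv2.RETR_EXTERNAL,cv2.CHAIN_APPROX_NONE); c=max(cs,key=cv2.contourArea)[:,0,:].astype(float)
  K,t,Rm=cam(n); ray=np.c_[(c[:,0]-K[0,2])/K[0,0],(c[:,1]-K[1,2])/K[1,1],np.ones(len(c))]@Rm.T
  P=t+ray*((.010-t[2])/ray[:,2:]); r=cv2.minAreaRect((P[:,:2]*1000).astype(np.float32)); print(n,r, len(c))
d=np.array
yaw=.026
go(0,0,0,0)
"
```

```text
side ((678.570068359375, -103.5635986328125), (148.18356323242188, 196.97848510742188), 1.1456961631774902) 160
top ((676.0820922851562, -103.65755462646484), (148.55398559570312, 197.89065551757812), 1.0582562685012817) 211
t 18.1 lane across -2.9 along 69.4 z 227.5 fixrot deg [ 0.11  0.41 -0.01] F [-0.  -0.3 -5.6] w 0.0149
rotfix [ 0.11  0.41 -0.01] shift [-67.8   2.5 228. ]
```

Emit:
drive_tool(deltas=[[[0, 0.4, 0, -8, 12, 0, 0], [0, 0, 0, -16, 22, 0, 0], [0, 0, 0, -22, 30, 0, 0], [0, 0, 0, -22, 30, 0, 0], [0, 0, 0.5, -22, 30, 0, 0]]])

```text
t: 18.6
tcp_pos: [0.5679, -0.0344, 0.2227]
tcp_rot: [-3.138, -0.003, 1.606]
wrist_force: [-0.3, 0.1, -5.0]
gripper_width: 0.0147
```

Emit:
drive_tool(deltas=[[[0, 0, 0.5, -22, 30, 0, 0], [0, 0, 0, -22, 30, 0, 0], [0, 0, 0, -14, 20, 0, 0], [0, 0, 0, -5, 8, 0, 0], [0, 0, 0, 0, 0, 0, 0]]])

```text
t: 19.1
tcp_pos: [0.6647, -0.1049, 0.2119]
tcp_rot: [-3.131, -0.005, 1.592]
wrist_force: [-0.8, 0.5, -5.6]
gripper_width: 0.0148
```

```bash
cat >> h.py <<'E'
def tw(x,y,z,yaw):
    o=arm.get_obs(); Rt=R.from_euler('xyz',o['tcp_rot']); G=R.from_euler('xyz',[np.pi,0,np.pi/2+yaw])
    print('t',round(o['t'],2),'tcp',np.round(o['tcp_pos'],4),'F',np.round(o['wrist_force'],1),'w',round(o['gripper_width'],4),'rotfix',np.degrees((Rt.inv()*G).as_rotvec()).round(2),'shift',(1000*Rt.inv().apply(np.array([x,y,z])-o['tcp_pos'])).round(1))
E
python3 -c "
from h import *
tw(.677,-.105,.11,.019)"
```

```text
t 19.1 tcp [ 0.6647 -0.1049  0.2119] F [-0.8  0.5 -5.6] w 0.0148 rotfix [-0.62 -0.3   0.1 ] shift [ -0.8  13.4 101.8]
```

Emit:
drive_tool(deltas=[[[-0.6, -0.3, 0.1, 0, 12, 15, 0], [0, 0, 0, 0, 2, 25, 0], [0, 0, 0, 0, 0, 20, 0], [0, 0, 0, 0, 0, 10, 0], [0, 0, 0, 0, 0, 0, 0]]])

```text
t: 19.6
tcp_pos: [0.6768, -0.105, 0.1344]
tcp_rot: [-3.135, -0.003, 1.589]
wrist_force: [-0.2, -0.1, -6.1]
gripper_width: 0.0147
```

```bash
python3 -c "
from h import *
tw(.677,-.105,.11,.019); p,d=cap('side'); 
tw(.677,-.105,.11,.019)
W=cloud('side',d); X,Y,Z=W[...,0],W[...,1],W[...,2]
m=(X>.58)&(X<.78)&(Y>-.22)&(Y<.02)&(Z>.075)&(Z<.115)
q=(W[m][:,:2]*1000).astype(np.float32); print(cv2.minAreaRect(q),len(q),np.percentile(q[:,1],98))
cv2.imwrite('pics/s11c.png',cv2.resize(p[110:290,150:330],None,fx=3.3,fy=3.3)[:,:,::-1])"
```

```text
t 19.6 tcp [ 0.6768 -0.105   0.1344] F [-0.2 -0.1 -6.1] w 0.0147 rotfix [-0.38 -0.15 -0.03] shift [-0.   0.4 24.4]
t 19.65 tcp [ 0.6771 -0.1051  0.1352] F [ 0.8  0.4 -6.3] w 0.0152 rotfix [-0.33 -0.13 -0.03] shift [ 0.   0.  25.2]
((677.344482421875, -99.70311737060547), (103.56491088867188, 154.68450927734375), 1.4679049253463745) 775 -25.101824
```

View pics/s11c.png

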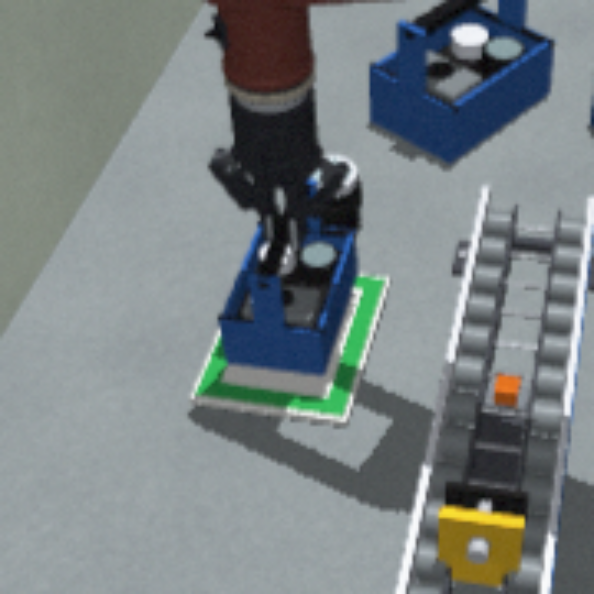

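The tote hangs level over the pad, at (285,300) in the crop, and measures about (677, -100) mm against the pad's (677, -104). I'll lower it gently and watch the force.

Emit:
drive_tool(deltas=[[[-0.3, 0, 0, -3, 0, 8, 0], [0, 0, 0, 0, 0, 6, 0], [0, 0, 0, 0, 0, 4, 0], [0, 0, 0, 0, 0, 3, 0]]])

```text
t: 20.05
tcp_pos: [0.6794, -0.109, 0.1172]
tcp_rot: [3.135, -0.0, 1.59]
wrist_force: [-0.7, 1.0, -5.3]
gripper_width: 0.015
```

Emit:
drive_tool(deltas=[[[0, 0, 0, 0, 0, 2, 0], [0, 0, 0, 0, 0, 2, 0]]])

```text
t: 20.25
tcp_pos: [0.6798, -0.109, 0.1134]
tcp_rot: [3.134, -0.0, 1.59]
wrist_force: [-0.1, -0.4, -4.7]
gripper_width: 0.0149
```

Emit:
drive_tool(deltas=[[[0.4, 0, 0, 0, -1, 1.5, 0], [0, 0, 0, 0, 0, 1.5, 0]]])

```text
t: 20.45
tcp_pos: [0.6789, -0.1094, 0.1108]
tcp_rot: [3.141, 0.001, 1.59]
wrist_force: [-2.5, -2.7, 0.5]
gripper_width: 0.015
```

Emit:
drive_tool(deltas=[[[0, 0, 0, 0, 0, 1.5, 0]]])

```text
t: 20.55
tcp_pos: [0.6791, -0.1102, 0.1104]
tcp_rot: [3.141, 0.002, 1.59]
wrist_force: [-4.4, -3.4, 3.9]
gripper_width: 0.0148
```

Contact made: the tote's 5–6 N weight has gone off the wrist. Releasing.

Emit:
drive_tool(deltas=[[[0, 0, 0, 0, 0, 0, 0.3], [0, 0, 0, 0, 0, 0, 0.6], [0, 0, 0, 0, 0, 0, 0.7], [0, 0, 0, 0, 0, 0, 0.7]]])

```text
t: 20.95
tcp_pos: [0.6822, -0.1103, 0.1141]
tcp_rot: [3.133, 0.003, 1.59]
wrist_force: [0.0, -0.3, 0.0]
gripper_width: 0.0595
```

```bash
python3 -c "
from h import *
tw(.677,-.105,.11,.019); p,d=cap('side'); W=cloud('side',d); X,Y,Z=W[...,0],W[...,1],W[...,2]
m=(X>.58)&(X<.78)&(Y>-.22)&(Y<.02)&(Z>.055)&(Z<.085)
q=(W[m][:,:2]*1000).astype(np.float32); print(cv2.minAreaRect(q),len(q))
cv2.imwrite('pics/s12c.png',cv2.resize(p[110:290,150:330],None,fx=3.3,fy=3.3)[:,:,::-1])"
```

```text
t 20.95 tcp [ 0.6822 -0.1103  0.1141] F [ 0.  -0.3  0. ] w 0.0595 rotfix [ 0.47  0.17 -0.01] shift [ 5.4 -5.1  4. ]
((679.6746215820312, -106.31177520751953), (103.1923828125, 155.24415588378906), 1.9944021701812744) 669
```

View pics/s12c.png

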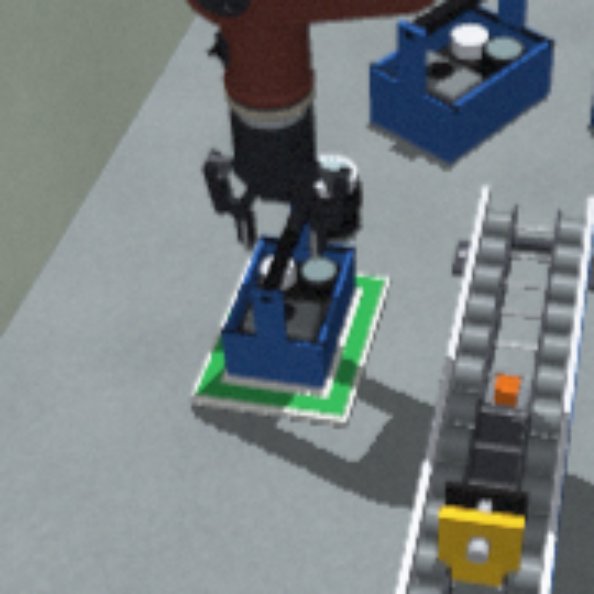

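The tote stands on the pad at (290,315) with the fingers open and clear of the bar. I'll retreat straight up, then away from the view.

Emit:
drive_tool(deltas=[[[0, 0, 0, 0, -3, -15, 0.7], [0, 0, 0, 0, 0, -40, 0.7], [0, 0, 0, 0, 0, -45, 0.7], [0, 0, 0, 30, -30, -20, 0.7], [0, 0, 0, 40, -30, 0, 0.7]]])

```text
t: 21.5
tcp_pos: [0.6169, -0.0438, 0.2403]
tcp_rot: [3.133, 0.003, 1.584]
wrist_force: [-0.2, 1.2, 1.0]
gripper_width: 0.0595
```

Emit:
drive_tool(deltas=[[[0, 0, 0, 45, -20, 0, 0.7], [0, 0, 0, 45, -20, 0, 0.7], [0, 0, 0, 45, -20, 0, 0.7], [0, 0, 0, 0, 0, 0, 0.7], [0, 0, 0, 0, 0, 0, 0.7]]])

```text
t: 22.0
tcp_pos: [0.551, 0.0982, 0.2492]
tcp_rot: [3.12, 0.002, 1.587]
wrist_force: [0.2, -0.6, 0.9]
gripper_width: 0.0601
```

```bash
python3 -c "
from h import *
st()
for n in('side','top'):
  p,d=cap(n,n+'_end.png'); W=cloud(n,d); X,Y,Z=W[...,0],W[...,1],W[...,2]
  m=(X>.58)&(X<.78)&(Y>-.22)&(Y<.02)&(Z>.055)&(Z<.085)
  q=(W[m][:,:2]*1000).astype(np.float32); print(n,cv2.minAreaRect(q),len(q))
  m=(X>.58)&(X<.78)&(Y>-.22)&(Y<.02)&(Z>.11)&(Z<.15)
  q=(W[m][:,:2]*1000).astype(np.float32); print('bar',cv2.minAreaRect(q),len(q),W[m][:,2].min(),np.percentile(W[m][:,2],[50,95]))
  for th in ('lens','cleaner','screw_tray'): print(th,[(np.round(x['xyz'],3).tolist(),round(x['conf'],2)) for x in arm.look_for(th,n)])
"
```

```text
t 22.0 lane across 111.1 along 111.5 z 249.2 fixrot deg [ 1.23  0.12 -1.26] F [ 0.2 -0.6  0.9] w 0.0601
side ((679.7803955078125, -105.3620376586914), (103.11033630371094, 153.81150817871094), 1.9771606922149658) 523
bar ((684.113525390625, -105.19206237792969), (30.52493667602539, 152.60728454589844), 5.38156270980835) 121 0.11060178517794828 [0.12982253 0.13387085]
lens [([0.448, 0.055, 0.049], 0.58)]
cleaner [([0.656, 0.317, 0.065], 0.62)]
screw_tray [([0.612, 0.473, 0.004], 0.86)]
top ((678.2056274414062, -109.11461639404297), (103.55712890625, 150.05975341796875), 1.179341197013855) 816
bar ((678.1171264648438, -109.82894134521484), (29.6265926361084, 148.19891357421875), 1.1608554124832153) 340 0.11003771440048382 [0.13245656 0.13637224]
lens [([0.679, -0.29, 0.075], 0.72)]
cleaner []
screw_tray [([0.616, 0.466, 0.005], 0.94)]
```

View pics/top_end.png

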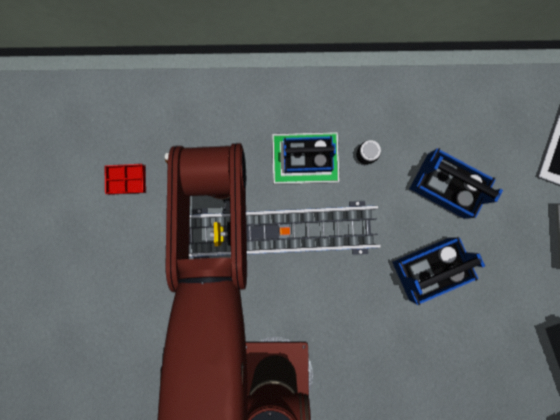

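The end picture shows the tote on the pad at (308,155), upright and within about 6 mm of its centre. The lens is at (370,152) and the tray at (126,179), both where they started, and the gripper is clear. Handing in.

```bash
python3 -c "
from h import *
print(arm.close_job())"
```

```text
the job is handed in; nothing more can be done
None
```

The tote was rolled over the latch, caught at the end stop, lifted off by its carry bar and set on the pad, and I handed the job in at about 22 s. No verdict was reported.

- **Catch:** The first push, at up to 25 N, failed. The tool leaned under load and the latch was still pressed down afterwards. A second push with the tool tilted 30° and bearing low on the tote, at about 16–18 N, worked. The top camera then showed the whole latch raised right behind the tote with the gripper away. I could not read the joint values directly.
- **Placing:** The wrist force at touch-down was under 6 N. The last checks put the tote 2–6 mm from the pad's centre and about 1° or less off its long side, with the bar top at the height expected for standing upright on the pad. The two cameras disagreed by about 4 mm along the pad.
- **Bystanders:** The lens, bottle and tray were found where they started. In the last pictures the lens was confirmed by the top camera only, as the side camera's report for it was a wrong detection on the lane. The bottle was confirmed by the side camera only, as the arm covered it from above.

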